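# Check a finished glass slab in the strain viewer

### The arm

A 7-joint arm with a two-finger parallel gripper is mounted at the origin on the work surface. World frame = base frame: x ahead of the robot, y to its left, z up, the work surface at z = 0. Lengths are in m, angles in rad, forces in N, time in s.
With the tool pointing down it reaches from about 0.4 to 0.85 m from the base axis. Payload 10.4 kg.
Tool frame: the origin (TCP) lies on the centre line of the jaws, within the pads' length; the fingertips stand 17 mm ahead of it and the grasp point (between the pads) lies 2 mm behind it (manip.tcp_to_tips is the distance from the TCP to the fingertips, in m); z points along the fingers, x is the direction in which the jaws open and shut, and the axes are right-handed (so a half turn about z gives the same grasp; the last joint's range is limited). The gripper opens to 85 mm and grips with 20 to 120 N. Pads are 22 mm wide; open, the fingers measure 114 mm over their backs; the gripper's body (76 mm by 85 mm) begins 54 mm behind the grasp point. The pads swing forward as they close: fully open they stand 13 mm farther back than shut.
Start: joints at [1.274, 0.332, -0.065, 1.46, 0.022, 1.35, -0.088], TCP at [0.169, -0.602, 0.248] pointing down, gripper open.
Joint ranges: [-2.6, 2.6], [-0.5, 2.12], [-1.47, 1.34], [0.16, 2.42], [-1.27, 4.41], [0.06, 2.06], [-2.6, 2.6]. Speed limits (rad/s): [2.22, 2.22, 2.79, 2.79, 3.14, 3.14, 3.14].

### API

Orientations are given as a unit quaternion [x, y, z, w].
In Python, from workcell import manip gives the robot as it stands.
- The arm moves only by the shell command python3 -m pendant 'ROWS' [FORCE]. ROWS is JSON, a list of rows, each a list of 3 entries, a list of its own where there are three numbers: the shift along the world's x, y, z in cm, then the turn, a rotation vector about the world's x, y, z in degrees, then the closure in counts, from 0 (fully open) to 255 (shut). A call has 1 to 12 rows; each row shifts and turns the pose as measured when the row begins; what a row does not reach is not made up. A row lasts 1/8 s, in which the tool goes at most 62.5 mm and 10.7 degrees, less where a joint would pass 70% of its speed; a pose out of reach is approached as far as the arm can. A call is refused whole if a number of a shift passes 6.25 or a number of a turn 10.7, either way. A call with a gripper value outside its range is refused whole. The fingers move at their own pace and stop on an object; FORCE is the grip in N (left out, the last holds). Time passes only in rows, so rows that do not move let the fingers close. It gives the time, the measured TCP pose, the force and the opening at its end, in the units of the state.
- manip.get_obs(): the state, without advancing time (a new reading comes with each control period).
- manip.camera(name): name is "side" or "top" or "wrist"; returns a dict with "pixels" (400x640x3 uint8, red, green, blue), "range_z" (400x640 float32, m along the optical axis (not along the pixel's ray), 0 where there is no reading), "K" (3x3 intrinsics, pixels), "origin" and "rotation" of the camera in the world; the wrist camera has in their place "hand_eye" (4x4, takes a point from camera to tool coordinates, whose origin is the TCP and whose axes are the tool frame's). Camera axes: x right, y down, z forward; pixel columns grow to the right and rows downward; lengths in m; the calibration is good to about 2 mm. A picture is of the moment at which its call begins: read the wrist's pose just before it.
- manip.hand_in(): hands the job in, once; it reports no verdict.
The state is a dict: "clock": time; "joint_pos": joint angles; "joint_velocities": joint speeds; "tau": joint torques, N m; "position": TCP position; "ee_rot": TCP orientation; "ft_force": force on the tool from outside, world axes, zero at the start; "torque": the same for the moment, N m; "grip_width": opening from 0.0 (shut) to 1.0 (fully open).
Only numpy, scipy, OpenCV 4.12 (cv2) and the standard library are available. Lean on these libraries where they do the work, as an engineer would, in place of code of your own. Each camera call takes 0.05 s, during which the arm holds its last target.

### The job

The striped glass slab has had its edge finished: open the toggle clamp that holds it in the jig by swinging the clamp's handle fully back, and leave it open. Then lift the slab out, keep it on edge, lower it gently through the slot on top of the strain viewer until about half of its height is inside, and finish while still holding it there, hanging free in the gripper and not wedged or resting on the viewer. Leave the spray bottle, the tray, the hand pad and the pliers where they are.

Things in the scene. Friction and masses are not known exactly. Their poses are not given: they have to be found in the camera images.
- slab_center (a point): centre of the loose fused-glass slab (level bands of teal, cream, pale blue, brown): 100 mm long along its y, 12 mm thick along x, 90 mm high along z, 0.22 to 0.35 kg. It stands on edge in the jig's channel, its top edge 105 mm over the bench; the clamp's pad presses on that edge about 32 mm from the middle, towards the clamp
- slab: the same slab; origin at the middle of its lower edge, 15 mm over the bench at the start
- jig: white base 120 x 240 x 15 mm, screwed to the bench; origin on the bench under the channel's middle, y along the channel towards the clamp. Channel 14 mm wide, 88 mm long, open above and at the ends, between aluminium rails whose tops are 40 mm over the bench. Wooden riser under the clamp: 48 mm wide, 105 mm high, from 78 to 170 mm along y
- clamp_arm (a joint): swing of the steel clamp arm: 0 with the arm level and its pad pressing on the slab, about 1.75 rad with the arm standing up clear of the slab (fully open, reaching 222 mm over the bench, about 100 mm from the channel's middle). Its toggle link locks it: it moves only with the handle
- handle_grip (a point): on the centre line of the black sleeve (20 mm thick, 82 mm long) of the clamp's handle, 95 mm from its pivot, 31 mm below its top end. Clamp shut: handle upright, this point 223 mm over the bench. It swings away from the slab and down, 1.25 rad to its stop (this point then 158 mm over the bench); a few newtons start it; near the stop it falls open and stays by its weight
- handle_pivot (a point): the handle's fixed hinge on the jig, 128 mm over the bench and 145 mm from the channel's middle. Axes as the jig's: x is the hinge line, y runs along the channel from the slab towards the clamp (the way the handle swings), z up
- viewer_slot (a point): middle of the slot's mouth in the flat aluminium top of the strain viewer, 130 mm over the bench. Slot 106 mm long along this y, 14 mm wide along this x, through a 10 mm plate; z up. Below it an empty space 55 mm wide, 170 mm long, 110 mm deep: a slab let go falls in
- viewer: the strain viewer, a fixed grey box 190 mm long (y), 130 mm high, with a dark window on its +x side; origin on the bench under the slot's middle. It reaches 75 mm to -x and 50 mm to +x
- spray_bottle: bystander: water spray bottle with a blue head, 74 mm in diameter, 226 mm high; origin under its middle
- frit_tray: bystander: green open tray of white glass grains, 100 x 150 x 45 mm; origin under its middle
- lapping_pad: bystander: diamond hand lapping pad, dark plate 70 x 100 mm with a grey grip, 30 mm high; origin under its middle
- pliers: bystander: running pliers with red handles, lying flat, about 190 mm long, 16 mm high; origin near the pivot, on the bench
Not all that is in view belongs to the job. Of the things like the slab, leave any that is purple or red; of the rest the larger one is meant.

How it is judged:
On the way, in this order (a step that is already met when the one before it is completed fails the run):
1. the toggle clamp is swung open while the slab still stands in the jig (value of joint clamp_arm above 1.2 rad and distance of slab_center from where it was at the start of the episode below 0.02 m), for 0.2 s.
2. the slab is held up, on edge, clear of the jig (height (world z) of slab_center above 0.165 m and angle between slab_center's own z axis and vertical below 0.25 rad and contact force between the fingers and slab above 1 N), for 0.1 s.
3. the slab's lower edge has gone through the slot (z of slab_center in the frame of viewer_slot below 0.03 m and horizontal distance between slab_center and viewer_slot below 0.008 m and angle between the y axis of slab_center and the y axis of viewer_slot, either way round below 0.08 rad and contact force between the fingers and slab above 1 N), for 0.1 s.
At the end, for the whole second after the job is handed in: the slab hangs still in the fingers, upright in the viewer's slot with 30 to 60 mm of its 90 mm height below the slot's mouth, pressing on the viewer with less than 8 N; the clamp arm is still open (over 1.1 rad) (z of slab_center in the frame of viewer_slot between -0.015 and 0.015 m and horizontal distance between slab_center and viewer_slot below 0.008 m and angle between the y axis of slab_center and the y axis of viewer_slot, either way round below 0.08 rad and angle between slab_center's own z axis and vertical below 0.12 rad and contact force between the fingers and slab above 1 N and contact force between slab and viewer below 8 N and linear speed of slab below 0.02 m/s and value of joint clamp_arm above 1.1 rad); the arm keeps its last pose, push and grip.
It fails at once if the glass is forced against the viewer (over 40 N) (contact force between slab and viewer above 40 N).
It fails at once if the spray bottle is moved or tipped (distance of spray_bottle from where it was at the start of the episode above 0.03 m or angle between spray_bottle's own z axis and vertical above 0.4 rad).
It fails at once if the tray is moved (distance of frit_tray from where it was at the start of the episode above 0.03 m).
It fails at once if the hand pad is moved (distance of lapping_pad from where it was at the start of the episode above 0.03 m).
It fails at once if the pliers are moved (distance of pliers from where it was at the start of the episode above 0.03 m).
It also fails if it takes over 54 s, if anything falls off the work surface, if the arm or the gripper's body presses on something with over 40 N, if the wrist force passes 120 N, or if a joint passes its speed limit or range.

## Working session

There is one attempt and no reset: what is moved stays moved. The work goes in short steps, Python scripts to look and compute and a shell command to move; the robot and the scene stay as the last step left them, time stands still between calls to the robot, and variables do not carry over. Pictures are saved under pics/ and viewed, and the job is handed in when it is done.

```bash
mkdir -p pics
cat > h.py <<'E'
import numpy as np, cv2
from workcell import manip
from scipy.spatial.transform import Rotation as R
def grab(n):
    o=manip.get_obs(); c=manip.camera(n)
    if 'hand_eye' in c:
        T=np.eye(4);T[:3,:3]=R.from_quat(o['ee_rot']).as_matrix();T[:3,3]=o['position']
        T=T@np.array(c['hand_eye']);c['origin']=T[:3,3];c['rotation']=T[:3,:3]
    return c
def cloud(c):
    K=np.array(c['K']);z=c['range_z'];v,u=np.mgrid[:z.shape[0],:z.shape[1]]
    p=np.stack([(u-K[0,2])/K[0,0]*z,(v-K[1,2])/K[1,1]*z,z],-1)
    w=p@np.array(c['rotation']).T+np.array(c['origin']); w[z==0]=np.nan
    return w
def save(c,f,box=None,s=1):
    im=c['pixels'][...,::-1]
    if box: im=im[box[1]:box[3],box[0]:box[2]]
    im=cv2.resize(im,None,fx=s,fy=s,interpolation=cv2.INTER_CUBIC); cv2.imwrite('pics/'+f,im)
def st():
    o=manip.get_obs()
    for k in ['clock','position','ee_rot','ft_force','grip_width','joint_pos']: print(k,np.round(o[k],4))
    print(np.round(R.from_quat(o['ee_rot']).as_matrix(),3))
E
python3 - <<'E'
from h import *
import pickle
st()
for n in ['side','top','wrist']:
    c=grab(n);save(c,n+'0.png');pickle.dump(c,open(n+'0.pkl','wb'));print(n,np.round(c['origin'],3),np.round(c['K'],1).tolist())
E
```

```text
clock 0.0
position [ 0.1689 -0.6014  0.2475]
ee_rot [ 7.97e-01 -6.04e-01 -6.00e-04 -4.00e-04]
ft_force [-0.2266  0.0025 -0.7494]
grip_width 1.0007
joint_pos [ 1.2744  0.3329 -0.0647  1.461   0.0216  1.3499 -0.0885]
[[ 0.27  -0.963 -0.   ]
 [-0.963 -0.27   0.001]
 [-0.001  0.    -1.   ]]
side [0.327 0.487 0.763] [[382.7, 0.0, 317.0], [0.0, 382.7, 196.2], [0.0, 0.0, 1.0]]
top [0.475 0.055 1.389] [[471.8, 0.0, 317.1], [0.0, 471.8, 205.8], [0.0, 0.0, 1.0]]
wrist [ 0.236 -0.582  0.373] [[293.0, 0.0, 318.9], [0.0, 293.0, 198.2], [0.0, 0.0, 1.0]]
```

View pics/top0.png

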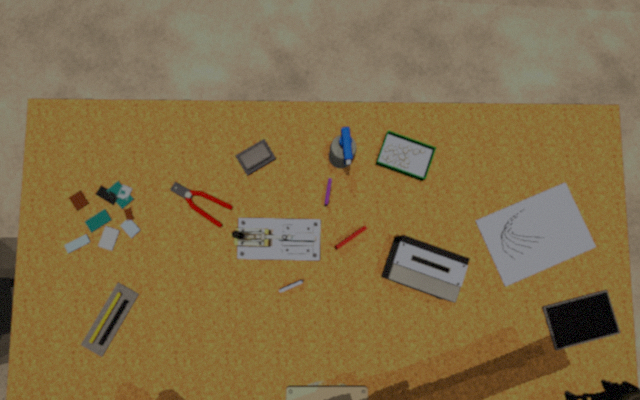

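View pics/side0.png

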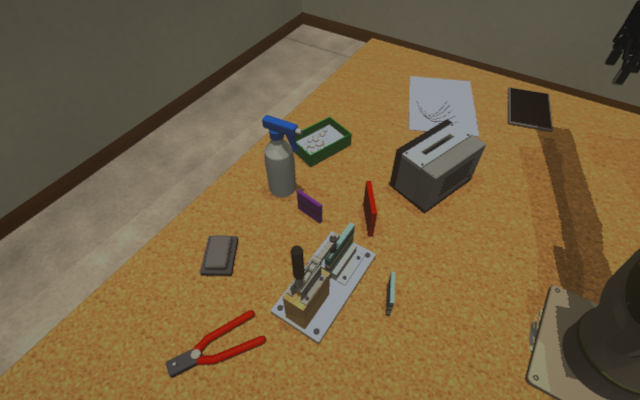

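View pics/wrist0.png

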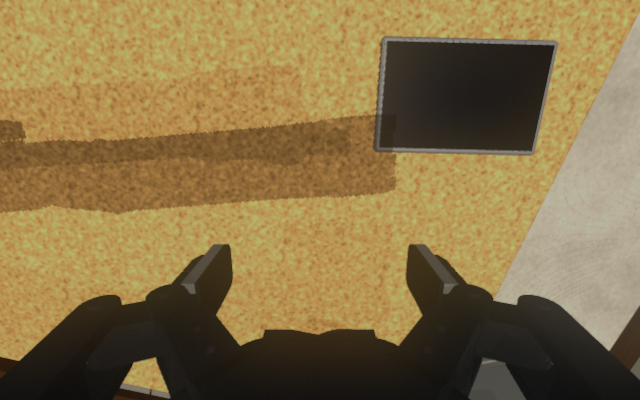

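The slab-like things in the side view are teal in the jig (340,245), small teal (391,293), purple (310,205) and red (370,207). Purple and red are excluded. The one in the jig is the larger of the other two and stands under the clamp pad, so it fits. I'll confirm it in crops.

Run:
```python
from h import *
import pickle
c=pickle.load(open('side0.pkl','rb'));save(c,'sidecrop.png',(260,210,420,350),5)
t=pickle.load(open('top0.pkl','rb'));save(t,'topcrop.png',(220,200,340,280),6);save(t,'topview.png',(370,220,480,310),7)
w=cloud(t);ws=cloud(c)
for u,v in [(237,219),(320,219),(320,260),(237,260),(237,236),(300,239),(397,237),(468,262),(457,300),(384,277),(412,259),(449,270)]: print('top',u,v,np.round(w[v,u],3))
print(np.round(t['rotation'],3))
```

```text
Traceback (most recent call last):
  File "h.py", line 13, in cloud
    w=p@np.array(c['rotation']).T+np.array(c['origin']); w[z==0]=np.nan
      ~^~~~~~~~~~~~~~~~~~~~~~~~~~
ValueError: matmul: Input operand 1 has a mismatch in its core dimension 0, with gufunc signature (n?,k),(k,m?)->(n?,m?) (size 4 is different from 3)
```

View pics/sidecrop.png

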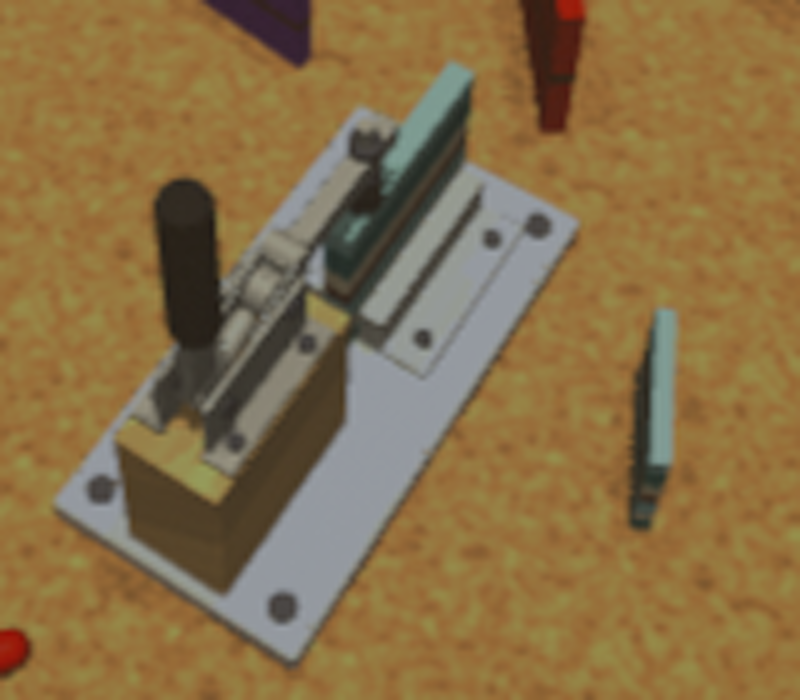

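View pics/topcrop.png

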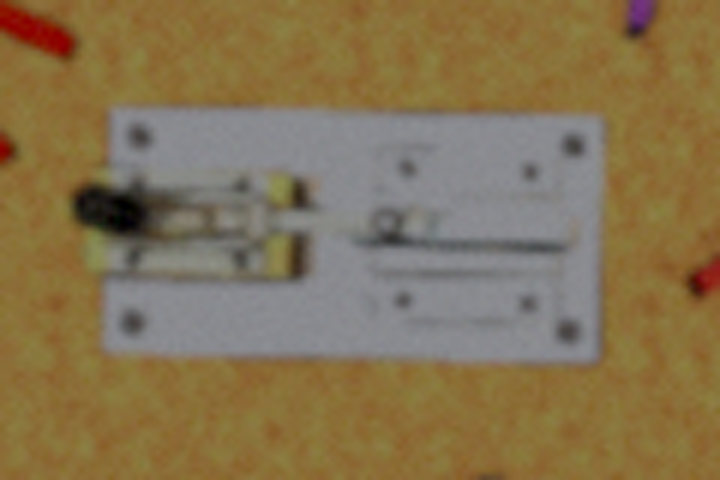

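View pics/topview.png

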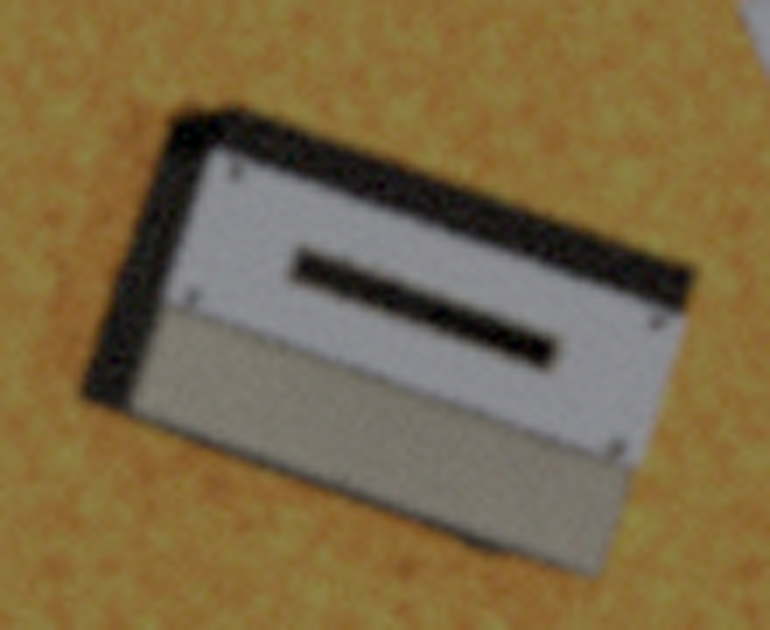

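The crop confirms that the banded teal slab stands in the rails under the clamp's dark pad. The small teal one lies loose on the bench (side crop 655,410). The camera rotation is a quaternion, so I'll fix that in the helper.

```bash
cat >> h.py <<'E'
_g=grab
def grab(n):
    c=_g(n); r=np.array(c['rotation'])
    if r.shape==(4,): c['rotation']=R.from_quat(r).as_matrix()
    return c
def ray(c,u,v,z):
    K=np.array(c['K']);d=np.array(c['rotation'])@np.array([(u-K[0,2])/K[0,0],(v-K[1,2])/K[1,1],1]);o=np.array(c['origin'])
    return o+d*(z-o[2])/d[2]
E
python3 - <<'E'
from h import *
import pickle
t=pickle.load(open('top0.pkl','rb'));t['rotation']=R.from_quat(t['rotation']).as_matrix()
s=pickle.load(open('side0.pkl','rb'));s['rotation']=R.from_quat(s['rotation']).as_matrix()
def tc(x,y): return 220+(x+.5)/6-.5, 200+(y+.5)/6-.5
def tv(x,y): return 370+(x+.5)/7-.5, 220+(y+.5)/7-.5
def sc(x,y): return 260+(x+.5)/5-.5, 210+(y+.5)/5-.5
print(np.round(t['rotation'],3))
for n,p in [('jig TL',(108,107)),('TR',(605,116)),('BR',(600,361)),('BL',(103,352))]: print(n,np.round(ray(t,*tc(*p),.015),4))
for n,p in [('screws',(139,136)),('',(573,146)),('',(568,331)),('',(132,322))]: print(n,np.round(ray(t,*tc(*p),.015),4))
print('side jig')
for n,p in [('R',(578,222)),('B',(293,663)),('L',(55,508)),('T',(362,108))]: print(n,np.round(ray(s,*sc(*p),.015),4))
print('side slab top far', np.round(ray(s,*sc(462,68),.105),4),'near', np.round(ray(s,*sc(340,255),.105),4))
print('side handle top', np.round(ray(s,*sc(186,198),.254),4),'top cam',np.round(ray(t,*tc(95,207),.254),4))
print('viewer slot top')
for p in [(295,247),(560,343),(551,368),(290,277)]: print(np.round(ray(t,*tv(*p),.13),4))
for p in [(237,110),(692,268),(606,578),(130,412)]: print('pt',np.round(ray(t,*tv(*p),.13),4))
w=cloud(t);ws=cloud(s)
m=(abs(ws[...,2]-.13)<.004)&(ws[...,0]>.2)&(ws[...,1]<-.1); 
print(m.sum(), np.round(ws[m].mean(0),4))
print('depth plane', np.round(w[262,425],3), np.round(w[245,420],3))
E
```

```text
[[ 0.003 -0.994  0.108]
 [-1.    -0.006 -0.02 ]
 [ 0.021 -0.108 -0.994]]
jig TL [0.5899 0.2584 0.015 ]
TR [0.5868 0.0171 0.015 ]
BR [0.4682 0.0192 0.015 ]
BL [0.4717 0.2582 0.015 ]
screws [0.5759 0.2431 0.015 ]
 [0.5721 0.0326 0.015 ]
 [0.4826 0.0347 0.015 ]
 [0.4861 0.2446 0.015 ]
side jig
R [0.4702 0.0239 0.015 ]
B [0.4736 0.2616 0.015 ]
L [0.5897 0.2603 0.015 ]
T [0.5861 0.0217 0.015 ]
side slab top far [0.5295 0.0371 0.105 ] near [0.5258 0.1433 0.105 ]
side handle top [0.5324 0.2292 0.254 ] top cam [0.5299 0.2273 0.254 ]
viewer slot top
[ 0.4826 -0.2235  0.13  ]
[ 0.4466 -0.324   0.13  ]
[ 0.4372 -0.3203  0.13  ]
[ 0.4712 -0.2214  0.13  ]
pt [ 0.5346 -0.2022  0.13  ]
pt [ 0.4751 -0.3755  0.13  ]
pt [ 0.3587 -0.3391  0.13  ]
pt [ 0.4203 -0.1596  0.13  ]
2657 [ 0.4786 -0.2572  0.1297]
depth plane [ 0.463 -0.288  0.013] [ 0.509 -0.246  0.131]
```

Run:
```python
from h import *
import pickle
s=pickle.load(open('side0.pkl','rb'));save(s,'sideview.png',(380,110,500,215),6)
```

```text
(no output)
```

View pics/sideview.png

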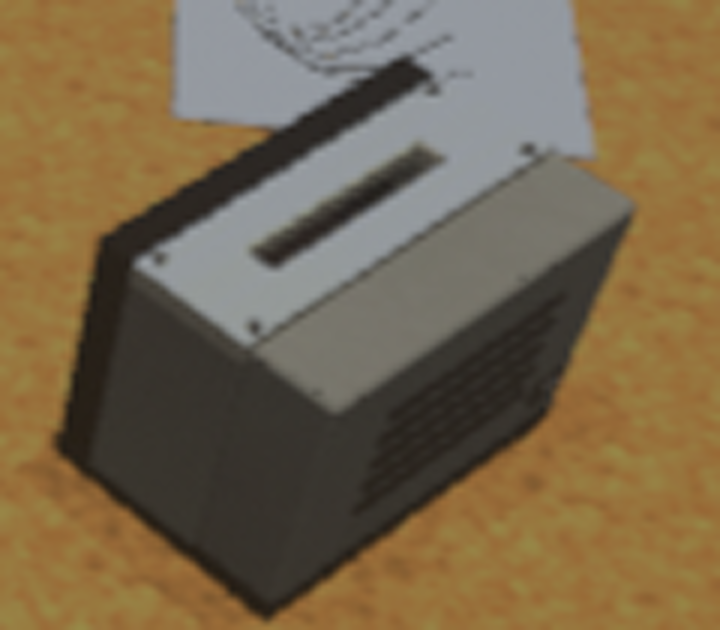

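Estimates so far:
- Slab: centre about (0.529, 0.090), long axis within 1° of world y.
- Handle: about (0.531, 0.23), swinging towards +y.
- Slot: about (0.459, -0.272), heading 70.6°.

I'll move high towards the jig with the jaws closing, turning the tool so that its x axis lies along world x.

```bash
python3 -m pendant '[[[3,3,1],[0,0,5],255],[[4,4,1],[0,0,6],255],[[4,4,1],[0,0,6],255],[[4,4,1],[0,0,6],255],[[4,4,1],[0,0,6],255],[[4,4,1],[0,0,6],255],[[3,5,1],[0,0,6],255],[[2,5.5,1],[0,0,6],255],[[1,6,0],[0,0,6],255],[[1,6,0],[0,0,6],255],[[1,6,0],[0,0,6],255],[[1,6,0],[0,0,6],255]]'
python3 -c "
from h import *
st()"
```

```text
clock: 1.65
position: [0.4918, -0.0111, 0.3267]
ee_rot: [1.0, -0.014, -0.002, 0.001]
ft_force: [1.3, 0.7, -0.2]
grip_width: -0.0
clock 1.65
position [ 0.4918 -0.0111  0.3267]
ee_rot [ 0.9999 -0.0135 -0.0024  0.0014]
ft_force [ 1.2791  0.6704 -0.1932]
grip_width -0.0004
joint_pos [ 0.6024  0.0499 -0.6904  1.6402  0.0342  1.468  -0.1181]
[[ 1.    -0.027 -0.005]
 [-0.027 -1.    -0.003]
 [-0.005  0.003 -1.   ]]
```

```bash
python3 -m pendant '[[[2,4,0],[0,0,0.8],255],[[2,4,1],[0,0,0],255],[[0,0,0],[0,0,0],255],[[0,0,0],[0,0,0],255]]'
python3 - <<'E'
from h import *
import pickle
c=grab('wrist');save(c,'w1.png');pickle.dump(c,open('w1.pkl','wb'));print(c['origin'])
w=cloud(c);np.save('w1.npy',w)
E
```

```text
clock: 2.15
position: [0.5316, 0.0767, 0.3365]
ee_rot: [1.0, -0.002, -0.003, 0.001]
ft_force: [0.6, -0.4, -0.1]
grip_width: -0.001
[0.53363424 0.14605951 0.46185102]
```

View pics/w1.png

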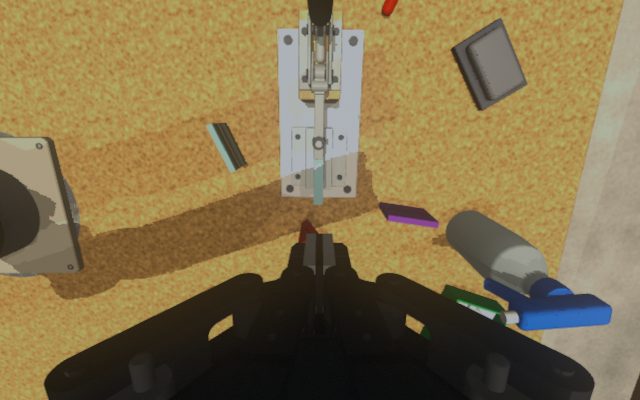

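The view shows the jig at top centre: slab top edge around (319,180), pad screw (319,143), handle (320,8), jig corners (278,28), (364,30), (356,197), (282,196).

Run:
```python
from h import *
import pickle
c=pickle.load(open('w1.pkl','rb'));w=np.load('w1.npy')
for p in [(278,29),(364,30),(356,197),(282,196)]: print('jig',np.round(ray(c,*p,.015),4), np.round(w[p[1],p[0]+(3 if p[0]<320 else -3)],4))
save(c,'w1c.png',(265,0,375,210),5) if 0 else None
im=cv2.resize(c['pixels'][120:215,265:375,::-1],None,fx=6,fy=6,interpolation=cv2.INTER_CUBIC);cv2.imwrite('pics/w1c.png',im)
m=(w[...,2]>.098)&(w[...,2]<.110)&(w[...,1]<.145)&(w[...,1]>.02)&(abs(w[...,0]-.53)<.03)
q=w[m];print(len(q),q.min(0),q.max(0),q.mean(0))
# viewer slab edge near clamp-free part
k=q[q[:,1]<.085];print('x',np.percentile(k[:,0],[2,50,98]),np.polyfit(k[:,1],k[:,0],1))
m=(w[...,2]>.16)&(w[...,1]>.15)&(w[...,1]<.3)&(abs(w[...,0]-.53)<.06);q=w[m];print(len(q),q.min(0),q.max(0),q.mean(0)) if len(q) else 0
```

```text
jig [0.4757 0.2602 0.015 ] [0.4796 0.2606 0.0133]
jig [0.5929 0.2584 0.015 ] [0.5889 0.2586 0.0142]
jig [0.5894 0.0222 0.015 ] [0.5846 0.0224 0.0157]
jig [0.4724 0.024  0.015 ] [0.477  0.0237 0.014 ]
462 [0.52380933 0.03771912 0.10286598] [0.53648269 0.13668102 0.10746695] [0.52995744 0.06832154 0.10494081]
x [0.52388687 0.53016425 0.53526209] [0.00446474 0.52936482]
601 [0.52283834 0.22022537 0.16045499] [0.54275432 0.23075852 0.23675897] [0.53288496 0.22258149 0.20602516]
```

View pics/w1c.png

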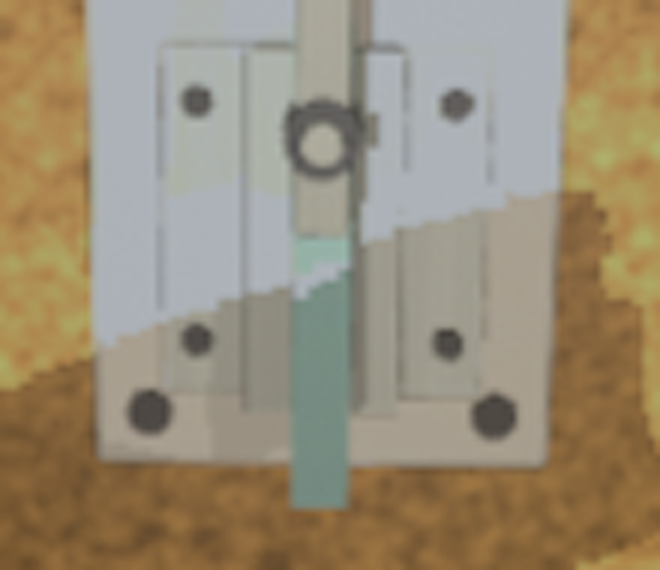

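```bash
python3 -m pendant '[[[0,5.5,0],[0,0,0],255],[[0,5.5,-2],[0,0,0],255],[[0,0,-5],[0,0,0],255],[[0,0,-4],[0,0,0],255],[[0,0,0],[0,0,0],255]]'
python3 - <<'E'
from h import *
c=grab('side');save(c,'s2.png',(240,150,440,300),4)
E
```

```text
clock: 2.82
position: [0.5318, 0.1827, 0.224]
ee_rot: [1.0, -0.007, -0.002, 0.003]
ft_force: [-0.6, -0.9, 1.3]
grip_width: -0.001
```

View pics/s2.png

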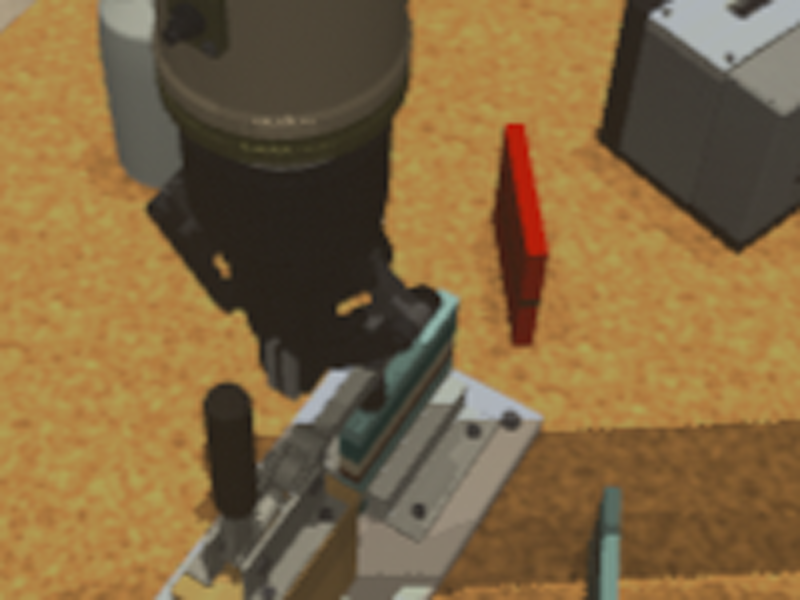

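```bash
python3 -m pendant '[[[0,1.5,0],[0,0,0],255],[[0,1.3,0],[0,0,0],255],[[0,1.3,0],[0,0,0],255],[[0,1.3,0],[0,0,0],255],[[0,1.3,-0.2],[0,0,0],255],[[0,1.3,-0.4],[0,0,0],255]]'
```

```text
clock: 3.62
position: [0.5351, 0.2677, 0.225]
ee_rot: [1.0, -0.009, 0.003, 0.002]
ft_force: [0.2, -1.8, -1.5]
grip_width: 0.003
```

```bash
python3 -m pendant '[[[0,1.2,-1],[0,0,0],255],[[0,1.2,-1.2],[0,0,0],255],[[0,1.0,-1.2],[0,0,0],255],[[0,0.8,-1.2],[0,0,0],255],[[0,0,0],[0,0,0],255]]'
python3 - <<'E'
from h import *
c=grab('side');save(c,'s3.png',(220,130,420,320),4);c=grab('wrist');save(c,'w3.png')
E
```

```text
clock: 4.25
position: [0.5358, 0.309, 0.1825]
ee_rot: [1.0, -0.011, 0.004, 0.007]
ft_force: [-9.8, -8.8, 18.8]
grip_width: 0.004
```

View pics/s3.png

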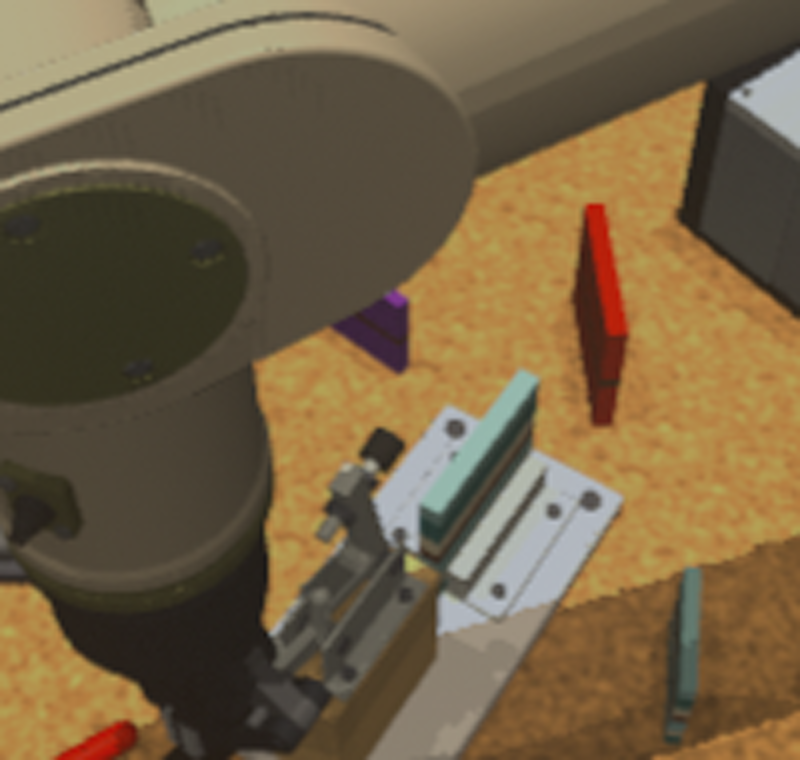

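View pics/w3.png

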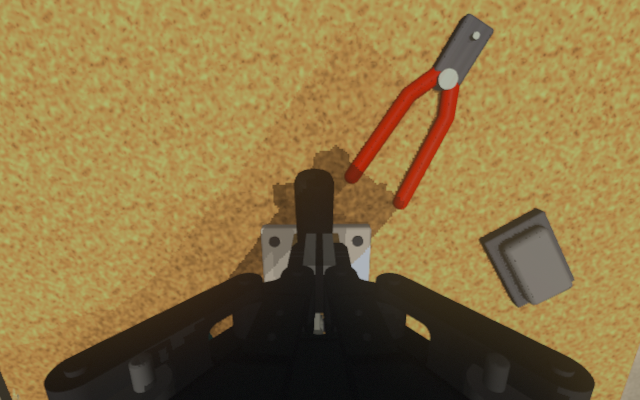

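The handle is down with about 20 N on the tool, so it's at its stop, and the clamp arm stands up. I'll retreat up, then move over the slab side and look.

```bash
python3 -m pendant '[[[0,0,2],[0,0,0],255],[[0,0,4],[0,0,0],255],[[0,0,5],[0,0,0],255],[[0,-4,3],[0,0,0],255],[[0,-6,0],[0,0,0],120],[[0,-6,0],[0,0,0],0],[[0,-6,0],[0,0,0],0],[[0,-3,0],[0,0,0],0],[[0,0,0],[0,0,0],0],[[0,0,0],[0,0,0],0]]'
python3 - <<'E'
from h import *
import pickle
c=grab('side');save(c,'s4.png',(220,130,420,320),4);c=grab('wrist');save(c,'w4.png');pickle.dump(c,open('w4.pkl','wb'))
w=cloud(c);np.save('w4.npy',w)
m=(w[...,2]>.095)&(w[...,2]<.112)&(w[...,1]<.145)&(w[...,1]>.02)&(abs(w[...,0]-.53)<.02)
q=w[m];print(len(q),q.min(0),q.max(0),np.median(q,0),np.polyfit(q[:,1],q[:,0],1))
m=(w[...,2]>.14)&(w[...,1]>.12)&(w[...,1]<.4)&(abs(w[...,0]-.53)<.06);q=w[m];print(len(q))
for lo in np.arange(.14,.25,.01):
    k=q[(q[:,2]>lo)&(q[:,2]<=lo+.01)]
    if len(k): print(round(lo,2),k.min(0)[:2],k.max(0)[:2])
E
```

```text
clock: 5.6
position: [0.5333, 0.0545, 0.3199]
ee_rot: [1.0, -0.01, 0.002, 0.006]
ft_force: [-0.5, 0.4, 0.0]
grip_width: 0.995
938 [0.52393162 0.03696938 0.10239634] [0.53690383 0.13720281 0.1072009 ] [0.53040007 0.09052215 0.10500884] [0.01757066 0.52884661]
1348
0.14 [0.51901234 0.17670008] [0.54526513 0.22232463]
0.15 [0.52382403 0.19932267] [0.54087261 0.21756438]
0.18 [0.52762679 0.19130356] [0.53688569 0.19152048]
0.19 [0.5361106  0.19099114] [0.5361106  0.19099114]
0.2 [0.52418685 0.16913178] [0.539555   0.19502821]
0.21 [0.52413111 0.17036035] [0.53954422 0.19742575]
0.22 [0.52768169 0.19642074] [0.53565174 0.19698435]
```

View pics/s4.png

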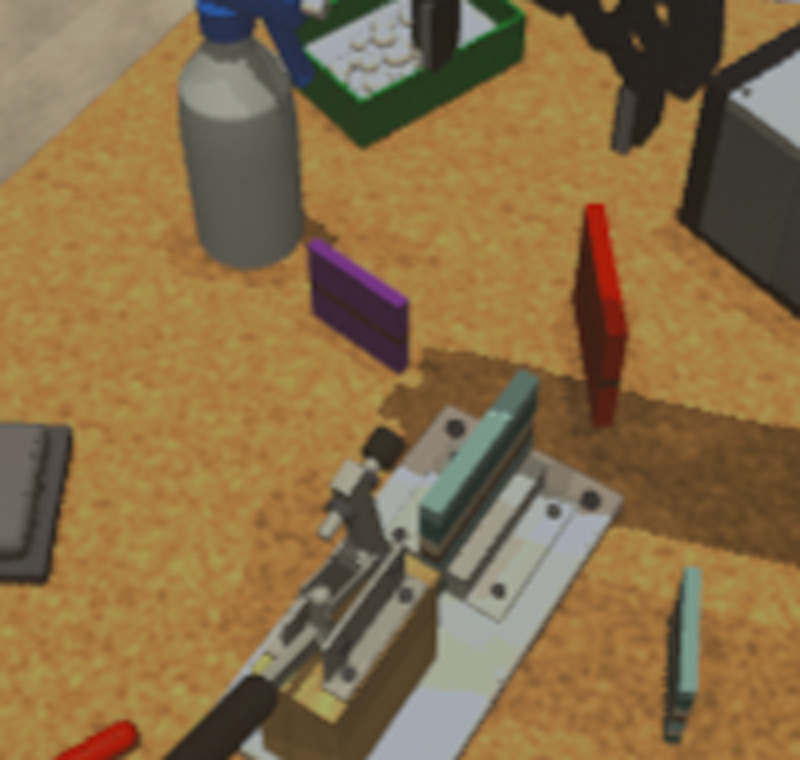

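View pics/w4.png

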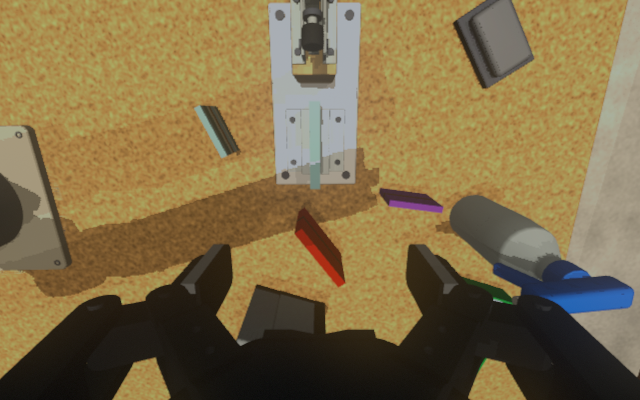

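The clamp is fully open and the slab still stands at (0.530, 0.087). Its pad is at y ≥ 0.169, clear of the gripper. I'll descend over the slab.

```bash
python3 -m pendant '[[[-0.3,2.8,-2],[0,0,0.5],0],[[0,0.2,-5],[0,0,0],0],[[0,0,-5],[0,0,0],0],[[0,0,-4],[0,0,0],0],[[0,0,0],[0,0,0],0]]'
python3 -c "
from h import *
st()"
```

```text
clock: 6.32
position: [0.5294, 0.0936, 0.1564]
ee_rot: [1.0, 0.0, 0.003, 0.005]
ft_force: [0.1, 1.0, 0.4]
grip_width: 1.004
clock 6.325
position [0.5294 0.0936 0.1564]
ee_rot [1.0e+00 1.0e-04 3.1e-03 4.7e-03]
ft_force [0.0725 0.99   0.3939]
grip_width 1.0037
joint_pos [ 0.4038  0.3029 -0.7734  1.7789  0.2423  1.1511 -0.4459]
[[ 1.     0.     0.006]
 [ 0.    -1.    -0.009]
 [ 0.006  0.009 -1.   ]]
```

```bash
python3 -m pendant '[[[0.1,-0.8,-2],[0.5,0.3,-0.5],0],[[0,0,-2],[0,0,0],0],[[0,0,-1.5],[0,0,0],0],[[0,0,0],[0,0,0],0]]'
python3 -c "
from h import *
st()
c=grab('wrist');save(c,'w5.png')"
```

```text
clock: 6.82
position: [0.5325, 0.0866, 0.1016]
ee_rot: [1.0, -0.004, 0.003, -0.0]
ft_force: [-0.3, 1.0, 0.0]
grip_width: 0.997
clock 6.825
position [0.5325 0.0866 0.1016]
ee_rot [ 1.0e+00 -4.0e-03  2.6e-03 -3.0e-04]
ft_force [-0.346   0.9531  0.0242]
grip_width 0.9967
joint_pos [ 0.3919  0.3731 -0.7463  1.8267  0.2908  1.0484 -0.4739]
[[ 1.    -0.008  0.005]
 [-0.008 -1.     0.001]
 [ 0.005 -0.001 -1.   ]]
```

View pics/w5.png

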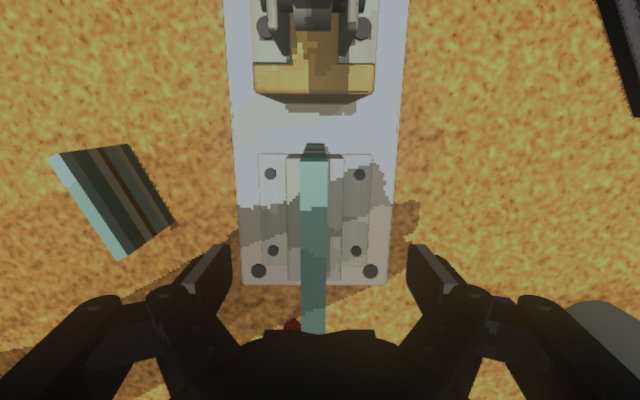

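```bash
python3 -m pendant '[[[-0.2,0,-0.5],[0,0.3,0],0],[[0,0,0],[0,0,0],100],[[0,0,0],[0,0,0],180],[[0,0,0],[0,0,0],255],[[0,0,0],[0,0,0],255],[[0,0,0],[0,0,0],255],[[0,0,0],[0,0,0],255]]' 50
python3 -c "
from h import *
st()"
```

```text
clock: 7.75
position: [0.5312, 0.0872, 0.0989]
ee_rot: [1.0, -0.004, 0.001, -0.0]
ft_force: [-2.2, 0.4, 1.5]
grip_width: 0.128
clock 7.75
position [0.5312 0.0872 0.0989]
ee_rot [ 1.0e+00 -3.9e-03  1.1e-03 -2.0e-04]
ft_force [-2.181   0.4153  1.5409]
grip_width 0.1285
joint_pos [ 0.3898  0.3764 -0.7457  1.8294  0.2927  1.0462 -0.4768]
[[ 1.    -0.008  0.002]
 [-0.008 -1.     0.   ]
 [ 0.002 -0.    -1.   ]]
```

```bash
python3 -m pendant '[[[0,0,1],[0,0,0],255],[[0,0,1.5],[0,0,0],255],[[0,0,2],[0,0,0],255],[[0,0,3],[0,0,0],255],[[0,0,4],[0,0,0],255],[[0,0,4],[0,0,0],255],[[0,0,2],[0,0,0],255],[[0,0,0],[0,0,0],255],[[0,0,0],[0,0,0],255]]'
python3 -c "
from h import *
st()
c=grab('side');save(c,'s6.png',(220,130,420,320),4)
c=grab('wrist');save(c,'w6.png')"
```

```text
clock: 8.88
position: [0.5307, 0.0877, 0.2846]
ee_rot: [1.0, -0.003, 0.003, -0.0]
ft_force: [0.3, 0.3, -4.0]
grip_width: 0.131
clock 8.875
position [0.5307 0.0877 0.2846]
ee_rot [ 1.0e+00 -2.9e-03  3.5e-03 -5.0e-04]
ft_force [ 0.2624  0.2625 -4.0363]
grip_width 0.1306
joint_pos [ 0.4569  0.194  -0.7963  1.609   0.1419  1.3908 -0.3603]
[[ 1.    -0.006  0.007]
 [-0.006 -1.     0.001]
 [ 0.007 -0.001 -1.   ]]
```

View pics/s6.png

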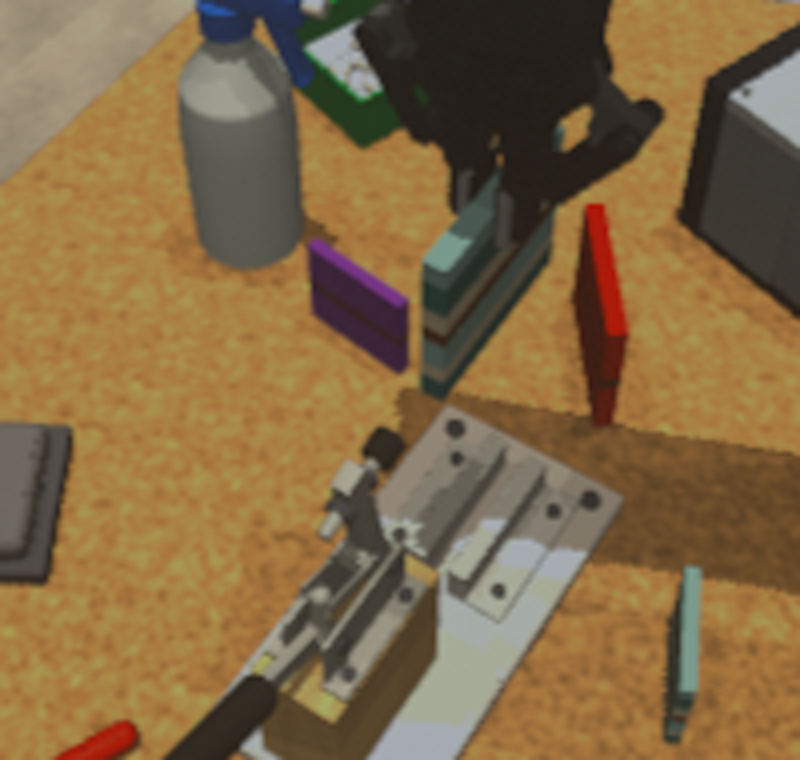

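View pics/w6.png

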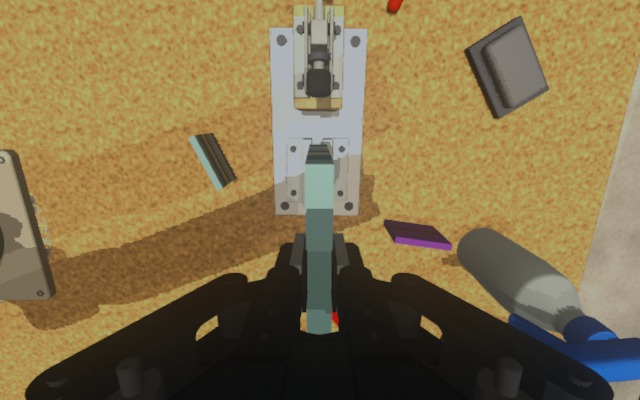

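The slab is held upright and clear of the jig, with the clamp open behind it. I'll go past the slot first, so the wrist camera can measure it.

```bash
python3 -m pendant '[[[-0.5,-2,0],[0,0.3,-1.5],255],[[-1,-4,0],[0,0,-1.9],255],[[-1,-4.5,0],[0,0,-1.9],255],[[-1,-4.5,0],[0,0,-1.9],255],[[-1,-4.5,0],[0,0,-1.9],255],[[-1,-4.5,0],[0,0,-1.9],255],[[-1,-4.5,0],[0,0,-1.9],255],[[-1,-4.5,0],[0,0,-1.9],255],[[-1,-4,0],[0,0,-1.9],255],[[-1,-3,0],[0,0,-1.5],255],[[0,0,0],[0,0,0],255],[[0,0,0],[0,0,0],255]]'
python3 - <<'E'
from h import *
import pickle
st()
c=grab('wrist');save(c,'w7.png');pickle.dump(c,open('w7.pkl','wb'))
E
```

```text
clock: 10.48
position: [0.4209, -0.332, 0.2764]
ee_rot: [0.985, -0.173, -0.006, -0.003]
ft_force: [0.2, 1.0, -2.5]
grip_width: 0.133
clock 10.475
position [ 0.4209 -0.332   0.2764]
ee_rot [ 0.9849 -0.173  -0.0061 -0.003 ]
ft_force [ 0.1717  0.9929 -2.5468]
grip_width 0.1327
joint_pos [ 0.9672  0.1598 -0.4278  1.625   0.0659  1.3849  0.1833]
[[ 0.94  -0.341 -0.011]
 [-0.341 -0.94   0.008]
 [-0.013 -0.004 -1.   ]]
```

View pics/w7.png

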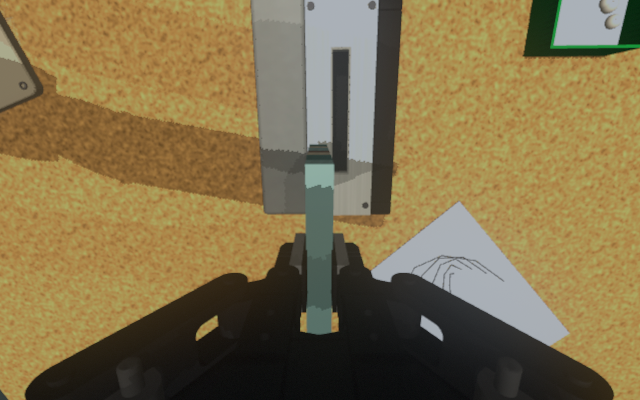

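The slot is fully visible, from (333-349, 48) down to (333-349, 172). I'll measure it precisely.

```bash
cat > slot.py <<'E'
from h import *
def slot(c,box,f):
    u0,v0,u1,v1=box
    g=cv2.cvtColor(c['pixels'],cv2.COLOR_RGB2GRAY)
    # depth based: below plate
    w=cloud(c); P=[]
    H=[ray(c,u,v,.13) for v in (v0,v1) for u in (u0,u1)]
    g=g[v0:v1,u0:u1]
    m=(g<95).astype(np.uint8)
    n,l,s,_=cv2.connectedComponentsWithStats(m); k=1+np.argmax(s[1:,4]); m=(l==k)
    ys,xs=np.nonzero(m)
    pts=np.array([ray(c,x+u0,y+v0,.13)[:2] for x,y in zip(xs,ys)])
    (cx,cy),(a,b),ang=cv2.minAreaRect((pts*1000).astype(np.float32))
    box=cv2.boxPoints(((cx,cy),(a,b),ang))
    mu=pts.mean(0);d=np.linalg.eigh(np.cov(pts.T))[1][:,1]; d*=np.sign(d[1])
    print(f,'minrect c',round(cx,1),round(cy,1),'size',round(a,1),round(b,1),'| mean',np.round(mu*1000,1),'heading',np.degrees(np.arctan2(d[1],d[0])))
E
python3 - <<'E'
from slot import *
import pickle
c=pickle.load(open('w7.pkl','rb'))
save(c,'w7c.png',(300,30,400,190),4)
slot(c,(325,40,357,180),'w')
t=pickle.load(open('top0.pkl','rb'));t['rotation']=R.from_quat(t['rotation']).as_matrix();slot(t,(408,250,455,276),'top')
s=pickle.load(open('side0.pkl','rb'));s['rotation']=R.from_quat(s['rotation']).as_matrix();slot(s,(418,130,460,158),'side')
w=cloud(c)
q=w[60:140,312:328].reshape(-1,3); print('plate z',np.nanmedian(q[:,2]))
E
```

```text
w minrect c 458.5 -269.3 size 104.6 20.6 | mean [ 461.4 -269.7] heading 69.4568532220713
top minrect c 459.3 -272.6 size 104.9 13.8 | mean [ 459.4 -272.2] heading 70.43319944323194
side minrect c 461.3 -270.2 size 103.9 12.9 | mean [ 461.8 -268.6] heading 70.69750091825802
plate z 0.12990574139723682
```

View pics/w7c.png

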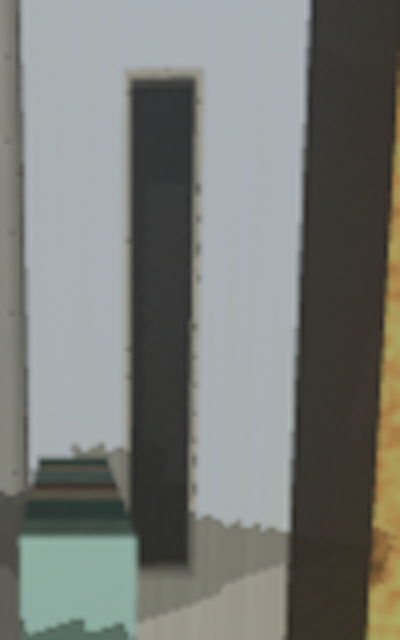

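Run:
```python
from slot import *
import pickle
c=pickle.load(open('w7.pkl','rb'))
f=lambda x,y:ray(c,300+(x+.5)/4-.5,30+(y+.5)/4-.5,.13)[:2]*1000
for n,a,b in [('dark',[(131,80),(131,440)],[(195,80),(189,500)]),('outer',[(126,72),(127,440)],[(202,72),(195,500)])]:
    L=np.array([f(*p) for p in a]);Rr=np.array([f(*p) for p in b]); print(n,np.round(L,1).tolist(),np.round(Rr,1).tolist())
    for X in (L,Rr): d=X[0]-X[1];print('heading',np.degrees(np.arctan2(d[1],d[0])))
    d=(L[0]-L[1]);d/=np.linalg.norm(d); nn=np.array([d[1],-d[0]]);print('width',(Rr-L[0])@nn)
for y in (72,80,566,573): print(y,np.round(f(162,y),1))
g=cv2.cvtColor(c['pixels'],cv2.COLOR_RGB2GRAY)
print(g[60,324:358]);print(g[100,324:358]); print(g[42:56,341]);print(g[165:180,341]); print(np.round(c['range_z'][100,328:356],3))
# slab top in camera
w=cloud(c);m=(w[...,2]>.26)&(w[...,2]<.3);m[:, :280]=0;m[:,360:]=0;m[200:]=0
q=w[m];print(len(q),np.round(np.percentile(q,[1,50,99],axis=0),4))
```

```text
dark [[472.8, -218.6], [448.2, -289.2]] [[485.5, -223.2], [456.3, -306.6]]
heading 70.78327885443193
heading 70.71289913363883
width [13.50355697 13.39503078]
outer [[472.3, -216.8], [447.3, -288.9]] [[487.3, -222.3], [457.6, -307.1]]
heading 70.8897921176259
heading 70.67164965570079
width [16.00833893 15.66614458]
72 [ 479.4 -219.4]
80 [ 478.9 -220.8]
566 [ 445.4 -319.1]
573 [ 444.9 -320.7]
[174 174 174 175 174 174 167 153 110  61  53  54  54  53  54  53  53  53
  53  54  53  53  53  53  80 133 159 171 174 175 174 174 174 174]
[174 174 174 174 174 174 166 154 111  60  51  52  54  56  55  56  58  56
  57  56  57  56  54  59 131 142 163 174 173 174 174 174 174 173]
[175 175 175 175 164 141 143 116  69  62  53  54  54  54]
[ 46  45  45  46  45  55  71  86 103 112 122 122 122 122 121]
[0.26  0.258 0.258 0.26  0.373 0.372 0.37  0.372 0.371 0.371 0.372 0.372
 0.372 0.372 0.373 0.374 0.371 0.372 0.372 0.265 0.26  0.258 0.259 0.259
 0.258 0.26  0.258 0.258]
1213 [[ 0.4292 -0.2996  0.2614]
 [ 0.4367 -0.2903  0.2824]
 [ 0.4438 -0.2828  0.2838]]
```

Run:
```python
from slot import *
import pickle
c=pickle.load(open('w7.pkl','rb'))
save(c,'w7d.png',(290,140,350,260),6)
```

```text
(no output)
```

View pics/w7d.png

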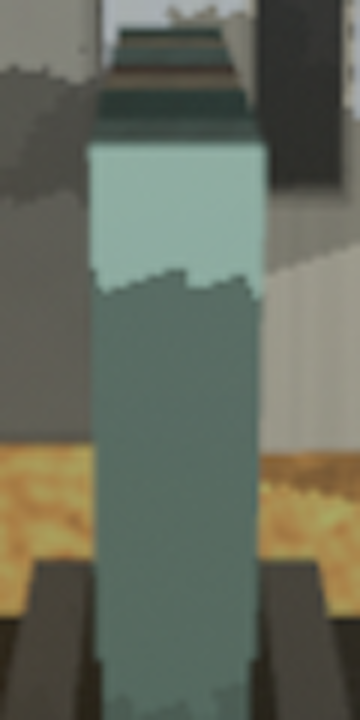

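Run:
```python
from slot import *
import pickle
c=pickle.load(open('w7.pkl','rb'))
f=lambda x,y,z:ray(c,290+(x+.5)/6-.5,140+(y+.5)/6-.5,z)[:2]*1000
P={k:f(*v) for k,v in dict(el=(89,143,.2825),er=(265,143,.2825),nl=(96,560,.2825),nr=(255,560,.2825),bl=(119,30,.1925),br=(219,30,.1925)).items()}
for k in P: print(k,np.round(P[k],1))
e=(P['el']+P['er'])/2;n=(P['nl']+P['nr'])/2;b=(P['bl']+P['br'])/2
d=e-n;h=np.degrees(np.arctan2(d[1],d[0]));print('widths',np.linalg.norm(P['el']-P['er']),np.linalg.norm(P['bl']-P['br']),'heading',h)
print('end top',e,'end bottom',b)
u=np.array([np.cos(np.radians(70.0)),np.sin(np.radians(70.0))]);print('centre top',e-50*u,'bottom',b-50*u,'TCP 420.9 -332')
```

```text
el [ 433.3 -282.5]
er [ 444.7 -286.6]
nl [ 423.  -311.3]
nr [ 434.  -315.2]
bl [ 431.4 -282.1]
br [ 442.5 -286.1]
widths 12.028517689899761 11.777610873204797 heading 69.89011607408435
end top [ 439.0058185  -284.55104798] end bottom [ 436.96477798 -284.07867782]
centre top [ 421.90481133 -331.53567902] bottom [ 419.86377081 -331.06330886] TCP 420.9 -332
```

```bash
python3 -m pendant '[[[1.5,2.5,0],[-0.4,-0.6,0.7],255],[[1.6,2.4,0],[0,0,0],255],[[0.8,1,-1],[0,0,0],255],[[0,0,-1],[0,0,0],255],[[0,0,0],[0,0,0],255],[[0,0,0],[0,0,0],255]]'
python3 - <<'E'
from h import *
import pickle
st()
c=grab('wrist');save(c,'w8.png');save(c,'w8c.png',(280,100,360,220),5);pickle.dump(c,open('w8.pkl','wb'))
c=grab('side');save(c,'s8.png',(380,60,520,200),5);pickle.dump(c,open('s8.pkl','wb'))
E
```

```text
clock: 11.28
position: [0.4603, -0.2702, 0.2544]
ee_rot: [0.986, -0.165, -0.001, -0.0]
ft_force: [-0.2, 0.1, -2.1]
grip_width: 0.129
clock 11.275
position [ 0.4603 -0.2702  0.2544]
ee_rot [ 9.862e-01 -1.653e-01 -9.000e-04 -2.000e-04]
ft_force [-0.156   0.1125 -2.1072]
grip_width 0.1292
joint_pos [ 0.883   0.1633 -0.4849  1.6711  0.0782  1.3283  0.0526]
[[ 0.945 -0.326 -0.002]
 [-0.326 -0.945  0.001]
 [-0.002 -0.    -1.   ]]
```

View pics/w8c.png

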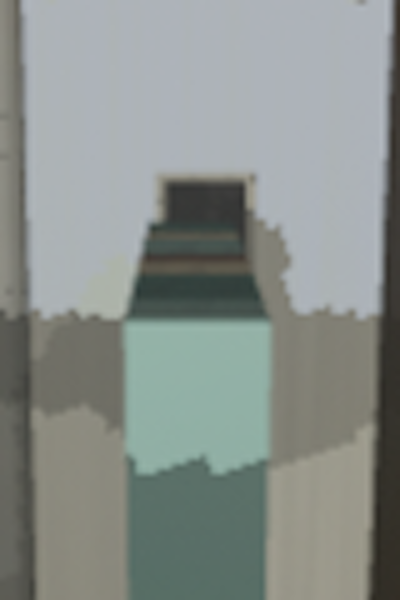

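View pics/s8.png

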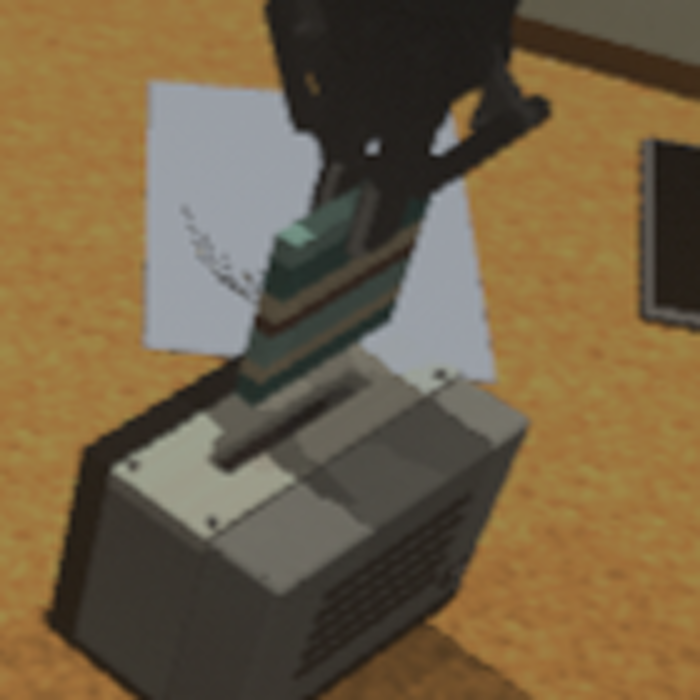

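```bash
cat > lat.py <<'E'
from h import *
import pickle,sys
def lat(c,off,s,items,h=70.7):
    u=np.array([np.cos(np.radians(h)),np.sin(np.radians(h))]);n=np.array([u[1],-u[0]])
    for k,(l,r,y,z) in items.items():
        a=[ray(c,off[0]+(x+.5)/s-.5,off[1]+(y+.5)/s-.5,z)[:2]*1000 for x in (l,r)]
        m=(a[0]+a[1])/2; print(k,'mid',np.round(m,1),'lat',round(m@n,2),'along',round(m@u,2),'width',round((a[1]-a[0])@n,1))
E
python3 - <<'E'
from lat import *
c=pickle.load(open('w8.pkl','rb'))
g=cv2.cvtColor(c['pixels'],cv2.COLOR_RGB2GRAY)
for r in (137,139,141,144,148,160): print(r,g[r,300:340])
lat(c,(280,100),5,{'top':(124,270,319,.2604),'bot':(150,240,223,.1704),'slotdark':(165,245,182,.13),'slotouter':(158,255,177,.13),'slotlow':(162,246,215,.13)})
E
```

```text
137 [178 178 177 178 177 177 178 178 177 178 174 159 125  79  56  57  56  56
  56  57  57  59  62  61  61  61  61  61  62 132 154 170 178 177 178 177
 178 178 178 177]
139 [178 177 177 178 178 177 178 178 178 178 174 153 120  80  57  57  56  56
  56  56  55  56  59  58  57  58  59  57  58 133 154 170 178 177 178 178
 177 178 177 178]
141 [177 177 177 177 178 177 178 178 177 178 173 158 125  78  56  56  56  56
  56  55  56  57  57  56  56  56  55  56  57 120 143 168 178 177 177 177
 178 178 177 177]
144 [177 177 177 177 177 178 177 178 178 154 128 117  91  65  58  59  58  58
  58  58  58  59  60  59  57  58  57  56  57  91 108 124 130 164 177 170
 173 178 177 178]
148 [177 177 177 177 177 178 177 177 142  91  79  80  79  80  79  80  79  78
  78  78  80  80  80  80  79  79  79  74  64  91 108 124 129 128 128 128
 129 164 177 177]
160 [175 175 176 176 176 146  94  75  76  76  75  75  75  75  75  74  75  75
  74  74  73  73  73  76  76  75  75  75  75  75  75  75  94 119 127 127
 128 127 163 177]
top mid [ 477.6 -222.5] lat 524.24 along -52.11 width 12.0
bot mid [ 477.  -222.6] lat 523.8 along -52.45 width 12.7
slotdark mid [ 479.5 -220.2] lat 525.34 along -49.31 width 13.4
slotouter mid [ 480.  -219.5] lat 525.58 along -48.49 width 16.2
slotlow mid [ 477.6 -225.3] lat 525.2 along -54.75 width 14.1
```

```bash
python3 -m pendant '[[[0.1,0,-1.5],[0,-0.1,-0.2],255],[[0,0,-0.7],[0,0,0],255],[[0,0,0],[0,0,0],255],[[0,0,0],[0,0,0],255]]'
python3 - <<'E'
from h import *
import pickle
st()
c=grab('wrist');save(c,'w9c.png',(280,100,360,220),5);pickle.dump(c,open('w9.pkl','wb'))
g=cv2.cvtColor(c['pixels'],cv2.COLOR_RGB2GRAY)
for r in range(136,146): print(r,g[r,304:338])
E
```

```text
clock: 11.88
position: [0.4609, -0.271, 0.2308]
ee_rot: [0.986, -0.168, -0.0, -0.0]
ft_force: [0.3, 0.2, -3.4]
grip_width: 0.129
clock 11.875
position [ 0.4609 -0.271   0.2308]
ee_rot [ 9.858e-01 -1.678e-01 -1.000e-04 -3.000e-04]
ft_force [ 0.3351  0.174  -3.4499]
grip_width 0.1293
joint_pos [ 0.8814  0.1796 -0.4842  1.7039  0.0864  1.2797  0.0418]
[[ 0.944 -0.331 -0.   ]
 [-0.331 -0.944  0.001]
 [-0.    -0.001 -1.   ]]
136 [178 178 178 179 162 151 138 129 146 154 153 152 150 152 138 126 143 153
 154 153 152 152 136 145 154 137 149 172 179 178 178 178 178 178]
137 [178 178 178 178 162 151 142 137 136 134 134 134 128 131 134 134 134 133
 135 135 134 134 134 136 141 150 163 175 179 179 178 178 178 178]
138 [178 178 178 178 162 150 111  60  58  58  57  57  58  57  57  57  61  63
  62  63  62  61  62  62 101 142 163 175 178 178 179 178 178 179]
139 [178 178 178 178 157 146 111  60  58  56  57  57  57  58  57  58  60  62
  61  61  60  58  60  61 102 142 163 175 178 178 178 178 178 178]
140 [178 178 178 178 144 138 110  60  57  57  57  56  58  58  56  56  56  58
  58  56  57  57  59  58 101 142 163 174 179 178 179 178 178 179]
141 [178 178 178 178 144 130 105  63  57  57  57  56  57  57  56  57  56  57
  56  56  56  56  56  56 101 142 163 175 178 178 178 179 178 178]
142 [178 178 178 178 151 126 101  65  56  57  57  57  56  56  57  56  59  59
  57  57  56  56  57  56 100 142 163 174 179 178 178 178 178 179]
143 [178 178 178 178 162 146 111  65  57  57  56  56  56  57  58  57  59  62
  58  56  57  56  57  56  94 131 159 175 178 178 178 178 178 179]
144 [178 178 178 178 164 132  91  64  59  59  60  60  59  59  60  59  61  62
  60  59  59  59  58  56  80  98 151 175 178 178 178 178 178 178]
145 [178 178 178 178 166 120  70  66  66  67  67  64  64  64  64  62  64  63
  64  64  64  63  63  57  85  99 140 163 166 174 178 178 178 179]
```

View pics/w9c.png

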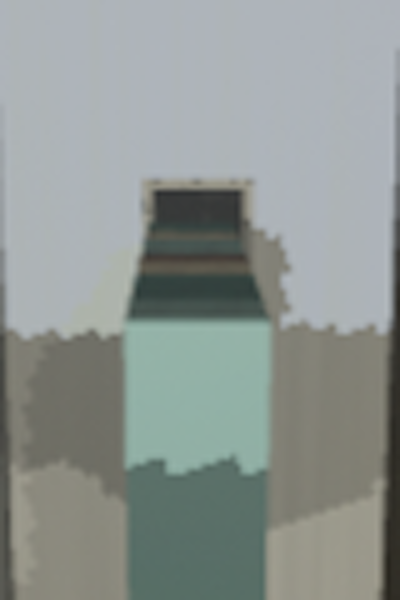

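Run:
```python
from lat import *
c=pickle.load(open('w9.pkl','rb'))
g=cv2.cvtColor(c['pixels'],cv2.COLOR_RGB2GRAY)
save(c,'w9d.png',(300,130,340,170),14)
lat(c,(280,100),5,{'top':(125,271,319,.2368),'bot':(150,241,223,.1468),'slotdark':(153,241,190,.13),'slotouter':(143,253,181,.13)})
```

```text
top mid [ 478.5 -223.3] lat 525.39 along -52.61 width 12.0
bot mid [ 478.1 -223.5] lat 525.09 along -52.91 width 12.8
slotdark mid [ 479.4 -220.3] lat 525.3 along -49.47 width 13.3
slotouter mid [ 480.  -219.1] lat 525.45 along -48.14 width 16.7
```

View pics/w9d.png

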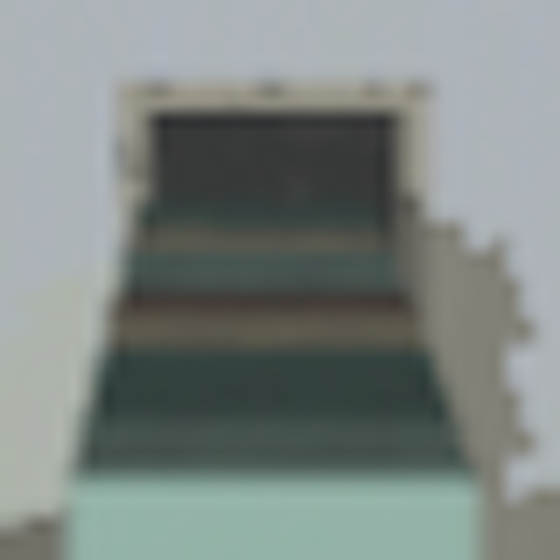

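Lateral offset is about 0.4 mm or less, and the end gap is about 3 mm. I'll nudge across and lower slowly, watching the force.

```bash
python3 -m pendant '[[[0.04,0,-0.4],[0,0,0],255],[[0,0,-0.5],[0,0,0],255],[[0,0,-0.4],[0,0,0],255],[[0,0,-0.4],[0,0,0],255],[[0,0,0],[0,0,0],255]]'
python3 - <<'E'
from h import *
import pickle
st()
c=grab('wrist');save(c,'w10d.png',(300,130,340,170),14);pickle.dump(c,open('w10.pkl','wb'))
E
```

```text
clock: 12.55
position: [0.4615, -0.2709, 0.2128]
ee_rot: [0.986, -0.168, 0.0, -0.0]
ft_force: [0.1, 0.6, -3.1]
grip_width: 0.129
clock 12.55
position [ 0.4615 -0.2709  0.2128]
ee_rot [ 9.858e-01 -1.677e-01  1.000e-04 -2.000e-04]
ft_force [ 0.1453  0.6308 -3.0658]
grip_width 0.1286
joint_pos [ 0.8789  0.1939 -0.484   1.7271  0.0943  1.2436  0.0352]
[[ 0.944 -0.331  0.   ]
 [-0.331 -0.944  0.   ]
 [ 0.    -0.    -1.   ]]
```

View pics/w10d.png

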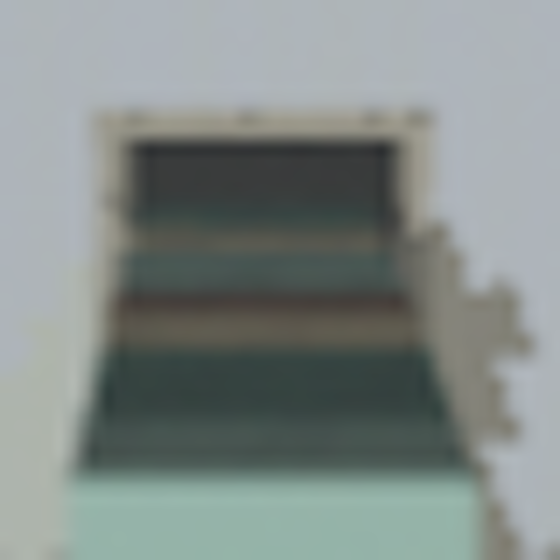

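The slab is centred in the slot to within a few tenths of a millimetre. I'll continue down.

```bash
python3 -m pendant '[[[0,0,-0.4],[0,0,0],255],[[0,0,-0.4],[0,0,0],255],[[0,0,-0.4],[0,0,0],255],[[0,0,0],[0,0,0],255]]'
```

```text
clock: 13.1
position: [0.4616, -0.271, 0.2003]
ee_rot: [0.986, -0.168, 0.0, -0.0]
ft_force: [0.5, 0.7, -2.9]
grip_width: 0.129
```

Force is unchanged (just the weight), so the slab is going in freely.

```bash
python3 -m pendant '[[[0,0,-0.5],[0,0,0],255],[[0,0,-0.5],[0,0,0],255],[[0,0,-0.5],[0,0,0],255],[[0,0,0],[0,0,0],255]]'; python3 -m pendant '[[[0,0,-0.5],[0,0,0],255],[[0,0,-0.5],[0,0,0],255],[[0,0,-0.4],[0,0,0],255],[[0,0,0],[0,0,0],255],[[0,0,0],[0,0,0],255]]'
python3 - <<'E'
from h import *
import pickle
st()
c=grab('wrist');save(c,'w11d.png',(290,130,350,180),12);w=cloud(c)
q=w[166:185,310:328].reshape(-1,3);print('slab top z',np.nanmedian(q[:,2]))
pickle.dump(c,open('w11.pkl','wb'))
c=grab('side');save(c,'s11.png',(380,60,520,200),5)
c=grab('side');save(c,'s11j.png',(220,180,400,340),4)
E
```

```text
clock: 13.6
position: [0.4615, -0.271, 0.1841]
ee_rot: [0.986, -0.168, 0.0, -0.0]
ft_force: [-0.4, 0.4, -3.5]
grip_width: 0.131
clock: 14.22
position: [0.4617, -0.271, 0.1692]
ee_rot: [0.986, -0.168, 0.0, -0.0]
ft_force: [-0.5, -0.9, -2.8]
grip_width: 0.132
clock 14.225
position [ 0.4617 -0.271   0.1692]
ee_rot [ 9.858e-01 -1.678e-01  4.000e-04 -1.000e-04]
ft_force [-0.5361 -0.93   -2.8459]
grip_width 0.1319
joint_pos [ 0.8723  0.2328 -0.4814  1.7795  0.1165  1.1566  0.018 ]
[[ 0.944 -0.331  0.001]
 [-0.331 -0.944  0.   ]
 [ 0.001 -0.    -1.   ]]
slab top z 0.17525505039999673
```

View pics/w11d.png

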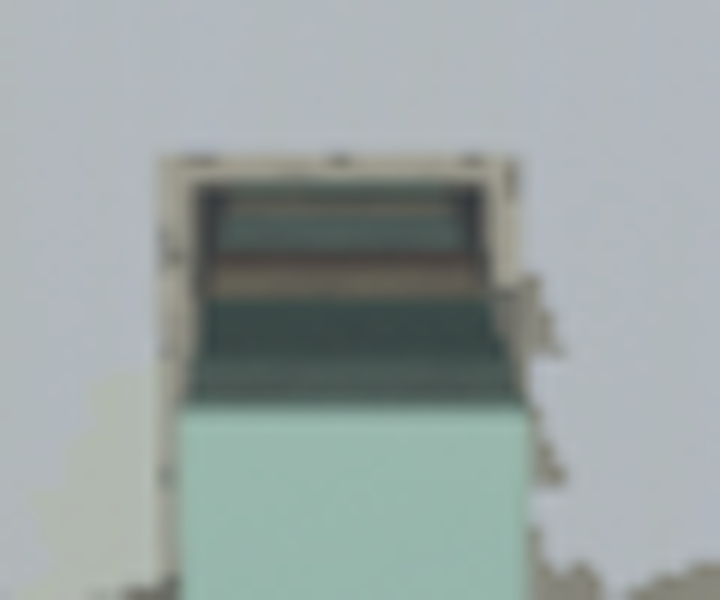

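View pics/s11.png

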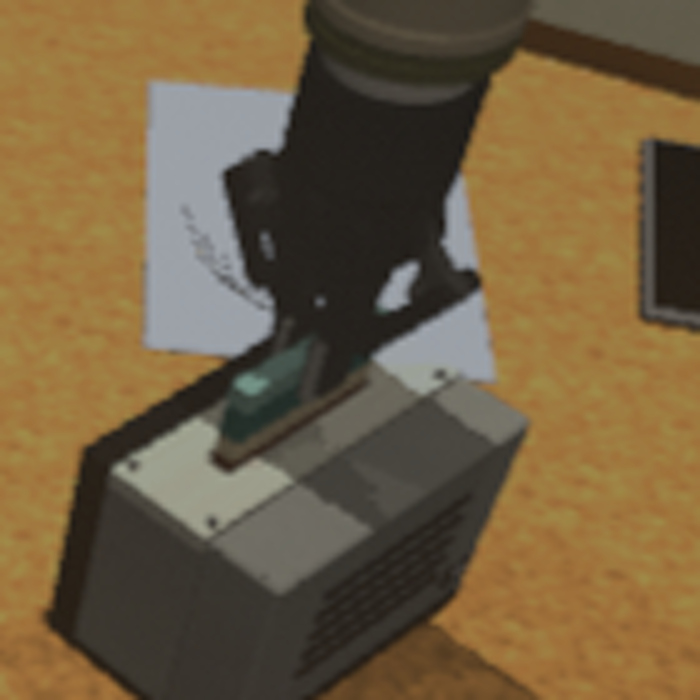

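View pics/s11j.png

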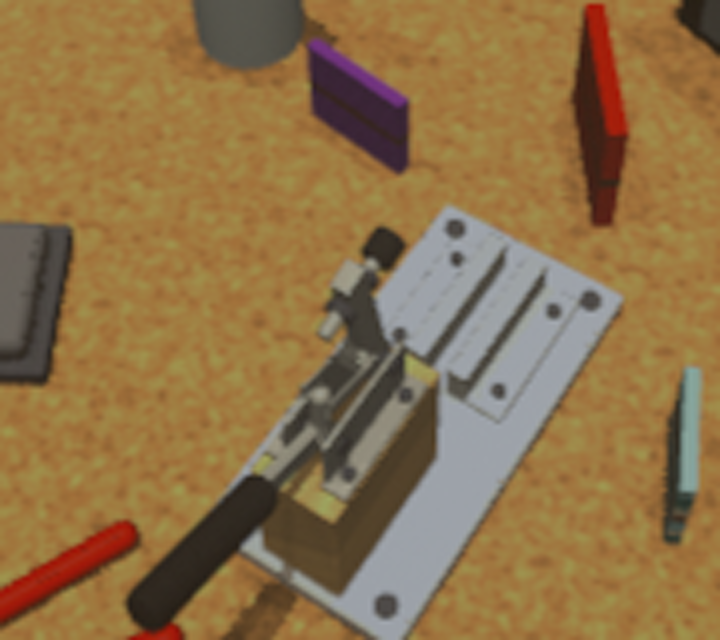

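The slab's top is at z = 0.175, so its centre is at the slot mouth with 45 mm inside. The force is just its weight, it is centred, and the clamp is still open. I'll let it settle and hand in.

```bash
python3 -m pendant '[[[0,0,0],[0,0,0],255],[[0,0,0],[0,0,0],255],[[0,0,0],[0,0,0],255]]'; python3 -c "
from workcell import manip
print(manip.hand_in())"
```

```text
clock: 14.75
position: [0.4618, -0.2711, 0.1695]
ee_rot: [0.986, -0.168, 0.001, 0.0]
ft_force: [0.8, 0.4, -3.4]
grip_width: 0.13
the job is handed in; nothing more can be done
None
```

I opened the toggle clamp, lifted the slab out, and lowered it through the viewer slot to about half its height. I handed in at 14.75 s with the slab still in the gripper. No verdict was reported.

- **Clamp:** I pushed the handle to its stop with the closed fingers. The last picture shows the clamp arm still standing open.
- **Slab height:** its top edge measured 0.175 m, so about 45 mm is below the slot's mouth.
- **Position in the slot:** the wrist camera showed it centred to within a few tenths of a millimetre across the slot, with about 3 mm free at the end I could see. The tool was upright and within about 0.1° of the slot's measured direction.
- **Contact:** the tool force was about 3 N, much the same as before the slab entered the slot, so there was no sign of pressing on the viewer.
- **Other objects:** the arm never went near the spray bottle, tray, hand pad or pliers. The last picture shows no sign of movement in the parts of the bottle, pad and pliers that are in view. I did not take a final picture of the tray.

The only disagreement was the slot's position. The overhead camera put it about 2 to 3 mm from the wrist and side cameras. I went by the wrist camera, and the slab went in without any rise in force.

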